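# Tip sample tubes out of the tilt-out bin

## Robot

A 7-joint arm with a two-finger parallel gripper is mounted at the origin on the work surface. World frame = base frame: x ahead of the robot, y to its left, z up, the work surface at z = 0. Lengths are in m, angles in rad, forces in N, time in s.
With the tool pointing down it reaches from about 0.35 to 0.9 m from the base axis. Payload 7.2 kg.
Tool frame: the origin (TCP) lies at the very end of the fingers, on their centre line; the grasp point (between the pads) lies 19 mm behind it; y points along the fingers, z is the direction in which the jaws open and shut, and the axes are right-handed (so a half turn about y gives the same grasp; the last joint's range is limited). The gripper opens to 85 mm and grips with 20 to 120 N. Pads are 22 mm wide; open, the fingers measure 114 mm over their backs; the gripper's body (76 mm by 85 mm) begins 54 mm behind the grasp point. The pads swing forward as they close: fully open they stand 13 mm farther back than shut.
Start: joints at [-1.215, 0.411, -0.013, 1.596, 0.006, 1.134, -0.082], TCP at [0.257, 0.57, 0.211] pointing down, gripper open.
Joint ranges: [-2.95, 2.95], [-0.29, 1.99], [-1.47, 1.44], [0.14, 2.54], [-1.03, 4.17], [0.13, 1.85], [-2.86, 2.86]. Speed limits (rad/s): [2.39, 2.39, 3.01, 3.01, 3.14, 3.14, 3.14].

## Interface

Orientations are given as a unit quaternion [x, y, z, w].
In Python, from station import manip gives the robot as it stands.
- The arm moves only by the tool step_arm, never from a script. Its argument "increments" is a list that holds one entry, the list of rows, each a list of 5 numbers: the gripper's target within -1 to 1 (fully open at 1, half-way at 0, shut at -1), then the shift along the tool's x, y, z scaled (see below), then the turn about the tool's y scaled (see below). A call has 1 to 12 rows; each row is the pose to reach, as a shift and turn from the pose commanded when the call began, along the tool's axes at that moment; what a row does not reach only later rows make up. The controller multiplies each number of a shift by 300 mm and each number of a turn by 45 degrees. A row lasts 1/10 s, in which the tool goes at most 50 mm and 8.59 degrees, less where a joint would pass 70% of its speed; a pose out of reach is approached as far as the arm can. A call with a number of a shift or a turn outside -1 to 1 is refused whole. A call with a gripper value outside its range is refused whole. The fingers move at their own pace and stop on an object; "newtons" is the grip in N (left out, the last holds). Time passes only in rows, so rows that repeat a pose let the fingers close. It gives the time, the measured TCP pose, the force and the opening at its end, in the units of the state.
- manip.read_state(): the state, without advancing time (a new reading comes with each control period).
- manip.get_image(name): name is "scene" or "top" or "wrist"; returns a dict with "image" (480x640x3 uint8, red, green, blue), "fov_y" (degrees; the focal length in pixels is half the picture's height over the tangent of half this angle, whatever the lens; pixels are square), "cx", "cy" (the principal point, pixels), "R" (3x3) and "t" (3): a world point X has camera coordinates R X + t; the wrist camera has in their place "tool_from_camera" (4x4, takes a point from camera to tool coordinates, whose origin is the TCP and whose axes are the tool frame's). Camera axes: x right, y down, z forward; pixel columns grow to the right and rows downward; lengths in m; the calibration is good to about 2 mm. A picture is of the moment at which its call begins: read the wrist's pose just before it. There is no depth.
- manip.job_done(): hands the job in, once; it reports no verdict.
Trained networks look in a picture, given as the dict that the camera call returned (one of the last four; its "shot" number tells which), for a name from the list of things; names that differ only in an ending like _2 or _b are one class to them, and where a whole thing is asked for, a point or a joint stands for the part that bears it (a point fixed in the world has none). Each returns a list of dicts, best first, with "p" (0 to 1); they miss things now and then, are a little off and sometimes report something else, mostly with a low value. They report only what shows in the picture. A call takes as long as a camera call. They do not tell look-alikes from the thing itself.
- manip.cut_out(query, picture): "pixels" (480x640 bool, what is visible of it).
- manip.pinpoint(query, picture): "point" ([x, y, z] in m, in world coordinates, good to about 4 mm: a listed point, or the origin of a listed thing).
The state is a dict: "time": time; "q": joint angles; "joint_vel": joint speeds; "tau": joint torques, N m; "tool_pos": TCP position; "orientation": TCP orientation; "wrist_force": force on the tool from outside, world axes, zero at the start; "moment": the same for the moment, N m; "width": finger opening in m.
Only numpy, scipy, OpenCV 4.12 (cv2) and the standard library are available. Lean on these libraries where they do the work, as an engineer would, in place of code of your own. Each camera call takes 0.05 s, during which the arm holds its last target.

## Task

Slide the yellow tray in front of the blue tilt-out bin so that it stands flat on the bench below the bin's lip, then pull the bin over forward by a side handle to its stop so that all three sample tubes roll straight into the tray, none onto the bench. Leave the bin tipped at its stop and the tubes lying in the tray; do not disturb the sample box, the jar or the tube rack.

Things in the scene. Friction and masses are not known exactly. Their poses are not given: they have to be found in the camera images.
- stand: grey stand fixed to the bench, carrying the bin. Origin on the bench, right below the middle of the pivot axis; -x is its front (the bin tips that way), y along the pivot axis, z up. Foot plate 8 mm thick, 230 mm wide, x -10 to +130 mm; posts 160 mm high at y = +-94 mm (12 mm thick, x -12 to +28 mm). Further forward there is only a rubber stop bar at x -33 mm, 112 to 128 mm up
- pivot (a point): middle of the bin's pivot axis, 140 mm above the bench; axes as the stand
- bin (a joint): angle of the bin (rad): 0 upright, grows as its top is pulled forward (stand's -x) and down, 2.1 at the hard stop, where the front wall is a chute sloping 30 degrees down to the front; tubes roll out from about 1.6. The pivot has 0.3 N m of friction; the bin weighs 0.5 kg and beyond about 1 rad may sink forward by itself if let go
- lip (a point): middle of the top edge of the bin's front wall; tubes roll out over it. The blue open-topped bin is 160 mm wide (y), 110 deep (x), 140 high, walls 5 mm; it pivots on its lower front edge, 140 mm from the lip. Axes turn with the bin; at joint 0 they are the stand's. At the stop the lip is 121 mm in front of the pivot, 70 mm above the bench
- handle_left (a point): grip point on the handle at the bin's +y side: round steel bar 16 mm across, 95 mm long, sticking out along y. On the bar's axis, 145 mm from the bin's middle (65 mm from its side wall), at x 12, z 120 mm from the pivot in the bin's axes. 260 mm above the bench at joint 0, 90 mm at the stop. Can be pinched from above, one finger before and one behind; the bar can turn in the grip
- handle_right (a point): the same on the bin's -y side
- tray_center (a point): centre of the loose yellow open tray, 30 mm above its underside. 170 mm (x) by 210 mm (y), 60 mm high, walls 5 mm, its floor 22 mm up at the front sloping to 8 mm at the back, 0.3 to 0.65 kg; z up. Starts empty, flat on the bench, left or right of the bin. It catches the tubes well with its centre 120 mm in front of the pivot and turned like the stand
- tray_grip (a point): grip point on the tray's black upright tab, 75 mm above the bench, 87 mm to the tray's -x side of its centre. The tab is 14 mm thick (x), 70 mm wide (y), rises to 90 mm, 30 mm above the rim; its inner face is flush with the inside of the front wall. Pinched across its thickness from above it serves to slide the tray along the bench
- tube0_center (a point): one of three capped plastic sample tubes (white, orange cap at its +y end), 115 mm long, 32 mm across, lying crosswise in the bin at the start; centre of the tube, its y axis runs along it. Tubes roll freely. 30 to 65 g
- tube1_center (a point): one of three capped plastic sample tubes (white, orange cap at its +y end), 115 mm long, 32 mm across, lying crosswise in the bin at the start; centre of the tube, its y axis runs along it. Tubes roll freely. 30 to 65 g
- tube2_center (a point): one of three capped plastic sample tubes (white, orange cap at its +y end), 115 mm long, 32 mm across, lying crosswise in the bin at the start; centre of the tube, its y axis runs along it. Tubes roll freely. 30 to 65 g
- tube0: the same tube as tube0_center: its origin is that centre
- tube1: the same tube as tube1_center: its origin is that centre
- tube2: the same tube as tube2_center: its origin is that centre
- sample_box: bystander: closed white sample box with a grey lid, 124 x 134 x 50 mm, 0.5 kg, on the other side of the bin than the tray; origin at the centre of its underside
- jar: bystander: amber preserving jar with a black lid, 110 mm across, 160 mm high, 1.4 kg; origin at the centre of its underside
- rack: bystander: white rack of small blue-capped tubes, 70 x 160 x 101 mm, 0.8 kg; origin at the centre of its underside
There are look-alikes about, which are no part of the job. What is shaped like the tube0 but pink or turquoise is not meant.

How it is judged:
By the outcome, as a careful person would: the job done as asked, in the order asked, and still so for the second after the job is handed in, with the robot touching nothing.
It also fails if it takes over 67 s, if anything falls off the work surface, if the arm or the gripper's body presses on something with over 40 N, if the wrist force passes 120 N, or if a joint passes its speed limit or range.

## Working session

There is one attempt and no reset: what is moved stays moved. The work goes in short steps, Python scripts to look and compute and a tool call to move; the robot and the scene stay as the last step left them, time stands still between calls to the robot, and variables do not carry over. Pictures are saved under pics/ and viewed, and the job is handed in when it is done.

Besides the shell and the picture viewer there is one more tool, called after "Emit:" as name(argument=value, ...) on one line, values as JSON. step_arm: Moves the arm, as the interface text tells. Shifts and turns lie within -1 to 1; 1 stands for 300 mm of shift or 45 degrees of turn. Its arguments: {"type":"object","properties":{"increments":{"type":"array","items":{"type":"array","items":{"type":"array","items":{"type":"number"}}}},"newtons":{"type":"number"}},"required":["increments"]}

```bash
mkdir -p pics; ls; cat > h.py <<'E'
import numpy as np, cv2
from station import manip
from scipy.spatial.transform import Rotation as Rn
def K(d):
    f=240/np.tan(np.radians(d['fov_y'])/2); return f,d['cx'],d['cy']
def proj(d,X):
    f,cx,cy=K(d); c=np.array(d['R'])@np.array(X)+np.array(d['t']); return [round(float(f*c[0]/c[2]+cx)),round(float(f*c[1]/c[2]+cy))]
def save(d,n): cv2.imwrite('pics/'+n+'.png',cv2.cvtColor(d['image'],cv2.COLOR_RGB2BGR))
E
python3 - <<'E'
from h import *
s=manip.read_state(); print({k:np.round(v,4).tolist() for k,v in s.items()})
for n in ['scene','top']:
    d=manip.get_image(n); save(d,n+'0')
    print(n,d['fov_y'],d['cx'],d['cy'])
    for q in ['pivot','lip','handle_left','handle_right','tray_center','tray_grip','tube0_center','stand','sample_box','jar','rack']:
        r=manip.pinpoint(q,d)
        for x in r[:4]: print(q,np.round(x['p'],2),np.round(x['point'],3).tolist(),proj(d,x['point']))
E
```

```text
pics
{'time': 0.0, 'q': [-1.2152, 0.4119, -0.0127, 1.597, 0.0056, 1.1343, -0.0822], 'joint_vel': [-0.0023, -0.0005, -0.0001, -0.0012, -0.0006, -0.0001, 0.001], 'tau': [0.0012, -60.064, 0.6828, -29.9419, 0.0138, 0.0105, -0.0], 'tool_pos': [0.2568, 0.5692, 0.2099], 'orientation': [0.6919, -0.1488, 0.1486, -0.6907], 'wrist_force': [0.6565, -0.1647, -0.8878], 'moment': [-0.0395, 0.004, 0.0144], 'width': 0.0852}
scene 48.24096976454792 321.6218528921855 234.87936141278647
pivot 0.72 [0.687, -0.032, 0.135] [299, 270]
lip 0.9 [0.682, -0.034, 0.28] [295, 232]
lip 0.56 [0.687, -0.03, 0.0] [302, 298]
handle_left 0.92 [0.679, 0.116, 0.261] [365, 245]
handle_left 0.53 [0.656, 0.365, -0.002] [460, 308]
handle_right 0.87 [0.707, -0.175, 0.263] [228, 239]
tray_center 0.74 [0.43, 0.304, 0.032] [440, 225]
tray_grip 0.7 [0.35, 0.28, 0.078] [434, 191]
tray_grip 0.39 [0.684, -0.028, 0.002] [303, 297]
tray_grip 0.32 [0.432, 0.299, 0.036] [438, 225]
tube0_center 0.84 [0.819, -0.238, 0.015] [208, 332]
tube0_center 0.78 [0.831, 0.199, 0.014] [388, 362]
tube0_center 0.56 [0.702, -0.037, 0.163] [295, 269]
sta
[... 211 characters left out ...]
6564 238.78959860012722
pivot 0.85 [0.684, -0.034, 0.139] [328, 203]
lip 0.88 [0.682, -0.029, 0.28] [328, 188]
handle_left 0.72 [0.689, 0.114, 0.261] [262, 185]
handle_right 0.68 [0.709, -0.172, 0.263] [394, 179]
tray_center 0.93 [0.437, 0.306, 0.034] [188, 306]
tray_grip 0.63 [0.349, 0.282, 0.073] [192, 343]
tube0_center 0.86 [0.821, -0.241, 0.018] [408, 165]
tube0_center 0.64 [0.832, 0.202, 0.02] [239, 156]
tube0_center 0.61 [0.685, -0.034, 0.143] [329, 202]
stand 0.82 [0.688, -0.028, -0.001] [325, 214]
sample_box 0.92 [0.436, -0.276, -0.003] [421, 313]
sample_box 0.57 [0.685, -0.024, -0.002] [323, 215]
jar 0.79 [0.657, 0.363, -0.002] [175, 222]
rack 0.77 [0.671, -0.393, -0.002] [465, 224]
```

View pics/scene0.png

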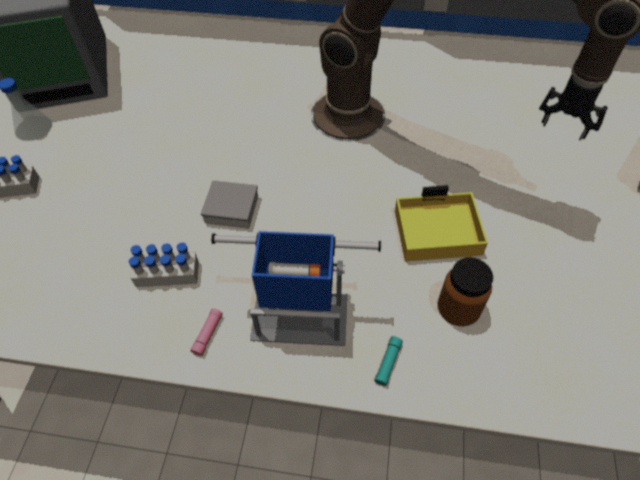

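View pics/top0.png

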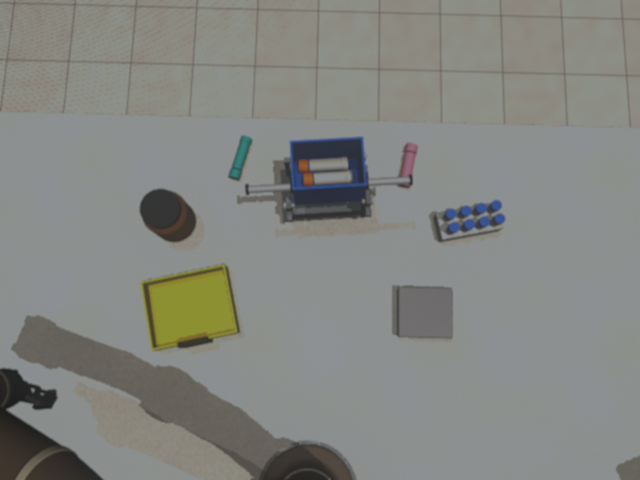

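The tray (yellow, top px 190,306) is left of the bin with its black tab at (192,343). The blue bin is at (328,175), with handle tips at (248,188) and (410,180). At least two white, orange-capped tubes lie in the bin. Candidates for tube: white in the bin (325,163) and (327,179), which are the right ones; turquoise (240,158) and pink (409,165) on the bench are look-alikes.

```bash
cat >> h.py <<'E'
def plan(target,yaw,s=None):
    """scaled shift+turn so tool z axis lies along +-(cos yaw, sin yaw)"""
    s=s or manip.read_state(); R=Rn.from_quat(s['orientation']).as_matrix()
    sh=R.T@(np.array(target)-s['tool_pos'])/0.3
    z=R[:,2]; x=R[:,0]; w=np.array([np.cos(yaw),np.sin(yaw),0])
    # turn a about y: z' = z cos a + x sin a
    a=np.degrees(np.arctan2(w@x,w@z)); a=(a+90)%180-90
    print('shift',np.round(sh,3).tolist(),'turn',round(a/45,3),'deg',round(a,1))
E
python3 - <<'E'
from h import *
s=manip.read_state();R=Rn.from_quat(s['orientation']).as_matrix();print(np.round(R,3))
plan([.35,.281,.20],np.radians(16))
d=manip.get_image('top'); r=d['image'][130:360,130:440]; cv2.imwrite('pics/crop1.png',cv2.resize(r[:,:,::-1],None,fx=2.5,fy=2.5,interpolation=cv2.INTER_CUBIC))
E
```

```text
[[ 0.912 -0.     0.411]
 [-0.411  0.     0.912]
 [-0.    -1.     0.   ]]
shift [0.678, 0.036, -0.75] turn 1.105 deg 49.7
```

View pics/crop1.png

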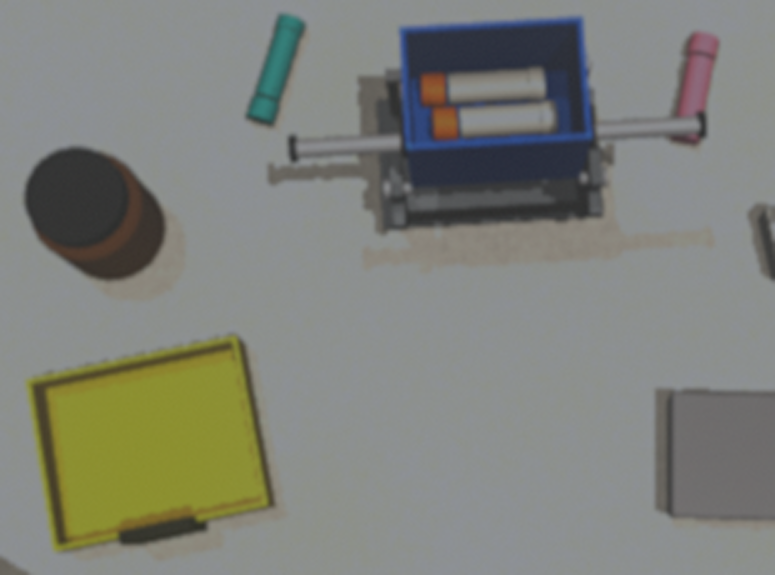

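The crop shows the tray and its dark tab at (163,530), and two tubes inside the bin. Next I get the yaw from the rim corners.

```bash
cat >> h.py <<'E'
def back(d,u,v,z):
    f,cx,cy=K(d);R=np.array(d['R']);t=np.array(d['t']);c=-R.T@t
    r=R.T@np.array([(u-cx)/f,(v-cy)/f,1]); return c+r*(z-c[2])/r[2]
def tray(d,zr=.06):
    m=cv2.inRange(cv2.cvtColor(d['image'],cv2.COLOR_RGB2HSV),(22,120,40),(36,255,255))
    n,l,st,_=cv2.connectedComponentsWithStats(m); k=1+np.argmax(st[1:,4]); 
    c=cv2.findContours((l==k).astype('uint8'),0,2)[0]; c=max(c,key=cv2.contourArea)[:,0]
    P=np.array([back(d,u,v,zr)[:2] for u,v in c],np.float32); return cv2.minAreaRect(P)
E
python3 - <<'E'
from h import *
for n in ['top','scene']:
    d=manip.get_image(n); print(n,tray(d))
    if n=='top':
        for z,cs in ((.06,[(30,380),(240,338),(272,508),(60,550)]),(.28,[(403,150),(592,135)]),(.085,[(120,535),(206,518)])):
            print(z,[np.round(back(d,u/2.5+130,v/2.5+130,z)[:2],3).tolist() for u,v in cs])
E
```

```text
top ((0.4342799782752991, 0.2989603877067566), (0.16982784867286682, 0.21107077598571777), 13.16113567352295)
0.06 [[0.492, 0.417], [0.538, 0.214], [0.374, 0.174], [0.329, 0.376]]
0.28 [[0.675, 0.049], [0.692, -0.113]]
0.085 [[0.345, 0.313], [0.362, 0.233]]
scene ((0.4429900646209717, 0.29849642515182495), (0.18818192183971405, 0.21714256703853607), 12.860727310180664)
```

Emit:
step_arm(increments=[[[1,0.16,0,-0.17,0.19],[1,0.33,0,-0.34,0.38],[1,0.5,0,-0.51,0.57],[1,0.6,0.02,-0.67,0.76],[1,0.67,0.03,-0.75,0.95],[1,0.678,0.036,-0.75,1],[1,0.678,0.036,-0.75,1]]])

```text
time: 2.05
tool_pos: [0.3515, 0.2749, 0.1998]
orientation: [0.58, -0.404, 0.405, -0.58]
wrist_force: [0.1, 1.1, 0.1]
width: 0.0857
```

```bash
cat >> h.py <<'E'
def wrist():
    s=manip.read_state(); d=manip.get_image('wrist')
    T=np.eye(4);T[:3,:3]=Rn.from_quat(s['orientation']).as_matrix();T[:3,3]=s['tool_pos']
    M=np.linalg.inv(T@np.array(d['tool_from_camera'])); e=dict(d); e['R']=M[:3,:3]; e['t']=M[:3,3]; return d,e
E
python3 - <<'E'
from h import *
d,e=wrist(); save(d,'w1')
for q in ['tray_center','tray_grip']:
    for x in manip.pinpoint(q,d)[:2]: print(q,x['p'],np.round(x['point'],4),proj(e,x['point']))
print(tray(e))
plan([.349,.280,.056],np.radians(13))
E
```

```text
tray_center 0.67 [0.4365 0.2965 0.027 ] [407, 224]
tray_grip 0.61 [0.3474 0.2826 0.0727] [320, 216]
((0.43335264921188354, 0.30275124311447144), (0.17071548104286194, 0.20926761627197266), 13.606353759765625)
shift [0.004, 0.481, -0.005] turn 0.171 deg 7.7
```

View pics/w1.png

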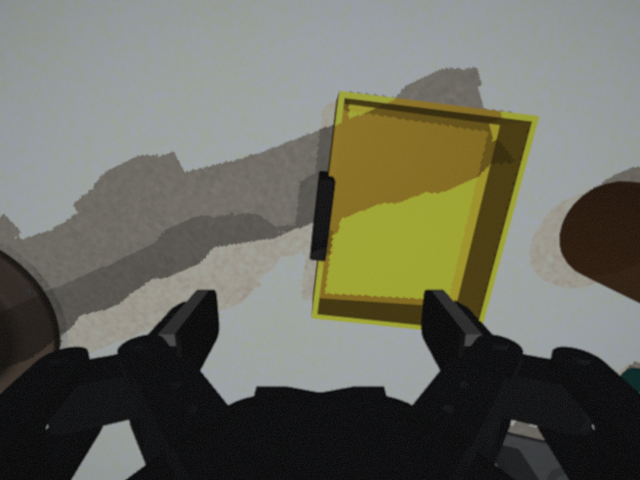

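The wrist view shows the black tab at (322,215), centred between the fingers, and the tray yaw is 13.4°. I'll descend and pinch.

Emit:
step_arm(increments=[[[1,0.002,0.12,-0.003,0.17],[1,0.004,0.25,-0.005,0.17],[1,0.004,0.37,-0.005,0.17],[1,0.004,0.45,-0.005,0.17],[1,0.004,0.475,-0.005,0.17],[1,0.004,0.475,-0.005,0.17],[-1,0.004,0.475,-0.005,0.17],[-1,0.004,0.475,-0.005,0.17],[-1,0.004,0.475,-0.005,0.17],[-1,0.004,0.475,-0.005,0.17],[-1,0.004,0.475,-0.005,0.17],[-1,0.004,0.475,-0.005,0.17]]], newtons=70)

```text
time: 3.4
tool_pos: [0.3505, 0.2801, 0.0583]
orientation: [-0.552, 0.44, -0.44, 0.555]
wrist_force: [2.0, -1.3, 7.3]
width: 0.0117
```

```bash
python3 - <<'E'
from h import *
s=manip.read_state();print(s['width'],s['tool_pos'],s['wrist_force'],s['moment'])
for n in ['top','scene']:
    d=manip.get_image(n); save(d,n+'2'); print(tray(d)); 
    for q in ['pivot','lip','handle_left','handle_right']:
        for x in manip.pinpoint(q,d)[:1]: print(q,round(x['p'],2),np.round(x['point'],4))
E
```

```text
0.01173208253944353 [0.35052439 0.28005715 0.05834083] [ 1.99066005 -1.25761702  7.27451419] [-0.15748224 -0.48483095  0.08269833]
((0.4339396357536316, 0.29888784885406494), (0.16954414546489716, 0.21115975081920624), 13.458518981933594)
pivot 0.92 [ 0.6839 -0.0335  0.1412]
lip 0.7 [ 0.6826 -0.0287  0.2781]
handle_left 0.9 [0.6865 0.1171 0.2626]
handle_right 0.98 [ 0.71   -0.1746  0.2612]
((0.44863206148147583, 0.29916706681251526), (0.2045789659023285, 0.21721522510051727), 13.243289947509766)
pivot 0.81 [ 0.6878 -0.0302  0.1365]
lip 0.91 [ 0.6796 -0.0327  0.2804]
handle_left 0.89 [0.6795 0.1134 0.2572]
handle_right 0.95 [ 0.7062 -0.1761  0.2597]
```

```bash
python3 - <<'E'
from h import *
print(np.round(Rn.from_quat(manip.read_state()['orientation']).as_matrix(),3))
plan([.415,.115,.0583],np.radians(13.4-4.2))
E
```

```text
[[ 0.226  0.003  0.974]
 [-0.974  0.002  0.226]
 [-0.001 -1.     0.003]]
shift [0.584, -0.0, 0.085] turn 0.085 deg 3.8
```

Emit:
step_arm(increments=[[[-1,0.03,0,0.005,0.005],[-1,0.09,0,0.013,0.013],[-1,0.15,0,0.022,0.022],[-1,0.21,0,0.031,0.031],[-1,0.27,0,0.039,0.039],[-1,0.33,0,0.048,0.048],[-1,0.39,0,0.057,0.057],[-1,0.45,0,0.066,0.066],[-1,0.51,0,0.074,0.074],[-1,0.56,0,0.081,0.081],[-1,0.584,0,0.085,0.085],[-1,0.584,0,0.085,0.085]]])

```text
time: 5.1
tool_pos: [0.4144, 0.1151, 0.0584]
orientation: [-0.538, 0.458, -0.458, 0.54]
wrist_force: [-1.7, 2.7, 10.9]
width: 0.0119
```

```bash
python3 - <<'E'
from h import *
s=manip.read_state();print(s['width'],s['tool_pos'],s['wrist_force'],s['moment'])
d=manip.get_image('top'); save(d,'top3'); r=tray(d); print(r)
c=np.array(r[0]); a=np.radians(r[2]); t=np.radians(5)
off=np.array(s['tool_pos'])[:2]-c; da=t-a; o=np.array([[np.cos(da),-np.sin(da)],[np.sin(da),np.cos(da)]])@off
g=np.array([.5645,-.0415])+o; print('goal',g)
z=Rn.from_quat(s['orientation']).as_matrix()[:,2]; plan([*g,s['tool_pos'][2]],np.arctan2(z[1],z[0])+da)
E
```

```text
0.01192306957958612 [0.41440224 0.11511106 0.05836136] [-1.67921043  2.74268893 10.88345966] [0.25207739 0.3062618  0.19999808]
((0.49845629930496216, 0.13050521910190582), (0.16885913908481598, 0.20672273635864258), 9.797929763793945)
goal [ 0.47945288 -0.04980978]
shift [0.577, -0.001, 0.126] turn 0.107 deg 4.8
```

View pics/top3.png

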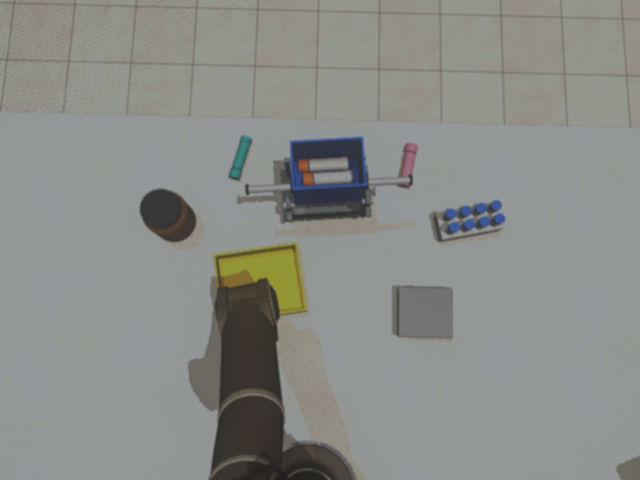

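The tray followed the gripper, with its centre now at top px (260,283). I'll continue the slide.

Emit:
step_arm(increments=[[[-1,0.03,0,0.006,0.005],[-1,0.09,0,0.02,0.017],[-1,0.15,0,0.033,0.028],[-1,0.21,0,0.046,0.039],[-1,0.27,0,0.06,0.05],[-1,0.33,0,0.072,0.062],[-1,0.39,0,0.086,0.073],[-1,0.45,0,0.1,0.084],[-1,0.51,0,0.112,0.095],[-1,0.55,0,0.122,0.103],[-1,0.577,0,0.126,0.107],[-1,0.577,0,0.126,0.107]]])

```text
time: 6.35
tool_pos: [0.4795, -0.049, 0.0584]
orientation: [-0.518, 0.48, -0.48, 0.52]
wrist_force: [-1.4, 4.5, 10.6]
width: 0.0119
```

```bash
python3 - <<'E'
from h import *
s=manip.read_state();print(s['width'],s['tool_pos'],s['wrist_force'])
d=manip.get_image('top'); save(d,'top4'); print(tray(d))
for q in ['tray_center','pivot','handle_left','handle_right']:
    for x in manip.pinpoint(q,d)[:1]: print(q,round(x['p'],2),np.round(x['point'],4))
cv2.imwrite('pics/crop4.png',cv2.resize(d['image'][130:330,220:460,::-1],None,fx=3,fy=3,interpolation=cv2.INTER_CUBIC))
E
```

```text
0.01186103055088102 [ 0.47945239 -0.04897492  0.0583645 ] [-1.37469513  4.47805951 10.59855205]
((0.5642368793487549, -0.040316611528396606), (0.17022977769374847, 0.2073899805545807), 5.3331403732299805)
tray_center 0.8 [ 0.5672 -0.0379  0.03  ]
pivot 0.89 [ 0.6838 -0.0321  0.14  ]
handle_left 0.7 [0.6848 0.116  0.26  ]
handle_right 0.61 [ 0.7061 -0.1746  0.2617]
```

View pics/crop4.png

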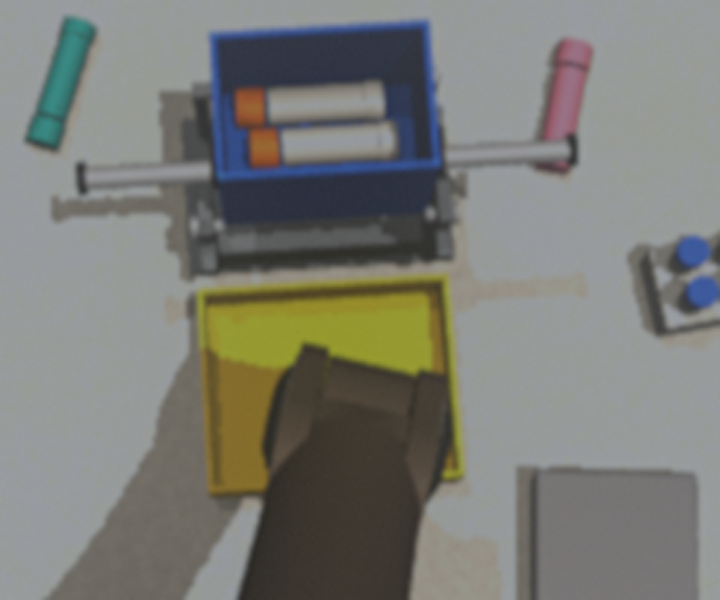

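The tray is square to the stand (5.3°), centred under the bin front at crop px (330,385). I'll release and rise.

Emit:
step_arm(increments=[[[1,0,0,0,0],[1,0,0,0,0],[1,0,0,0,0],[1,0,0,0,0],[1,0,0,0,0],[1,0,-0.1,0,0],[1,0,-0.25,0,0],[1,0,-0.4,0,0],[1,0,-0.56,0,0],[1,0,-0.72,0,0],[1,0,-0.88,0,0],[1,0,-0.96,0,0]]])

```text
time: 7.8
tool_pos: [0.4794, -0.0507, 0.3496]
orientation: [-0.517, 0.479, -0.482, 0.52]
wrist_force: [0.8, -1.1, 0.3]
width: 0.0853
```

```bash
python3 - <<'E'
from h import *
print(np.round(Rn.from_quat(manip.read_state()['orientation']).as_matrix(),3),manip.read_state()['tool_pos'])
plan([.62,.1147,.345],np.radians(5))
plan([.684,.1147,.345],np.radians(5))
E
```

```text
[[ 0.077  0.005  0.997]
 [-0.997  0.001  0.077]
 [-0.    -1.     0.005]] [ 0.4794232  -0.05072279  0.3496459 ]
shift [-0.514, 0.018, 0.509] turn -0.013 deg -0.6
shift [-0.497, 0.02, 0.722] turn -0.013 deg -0.6
```

Emit:
step_arm(increments=[[[1,-0.13,0,0.08,-0.013],[1,-0.26,0,0.18,-0.013],[1,-0.38,0,0.3,-0.013],[1,-0.46,0,0.43,-0.013],[1,-0.497,0,0.57,-0.013],[1,-0.497,0,0.68,-0.013],[1,-0.497,0,0.722,-0.013],[1,-0.497,0,0.722,-0.013],[1,-0.497,0,0.722,-0.013]]])

```text
time: 8.7
tool_pos: [0.6825, 0.1147, 0.3447]
orientation: [0.522, -0.478, 0.478, -0.521]
wrist_force: [-0.5, 0.9, -0.0]
width: 0.0858
```

```bash
python3 - <<'E'
from h import *
d,e=wrist(); save(d,'w5')
for x in manip.pinpoint('handle_left',d)[:2]: print(x['p'],np.round(x['point'],4),proj(e,x['point']))
d=manip.get_image('top'); print(tray(d)); save(d,'top5')
for x in manip.pinpoint('handle_left',d)[:2]: print(x['p'],np.round(x['point'],4))
print(manip.read_state()['tool_pos'])
plan([.6838,.1147,.243],np.radians(5))
E
```

```text
0.57 [0.684  0.1127 0.2611] [323, 241]
((0.5636895298957825, -0.04025021195411682), (0.1706410050392151, 0.2079906016588211), 5.071067810058594)
0.9 [0.6854 0.1155 0.262 ]
[0.6823227  0.11488825 0.34622515]
shift [0.001, 0.344, 0.005] turn 0.0 deg 0.0
```

View pics/w5.png

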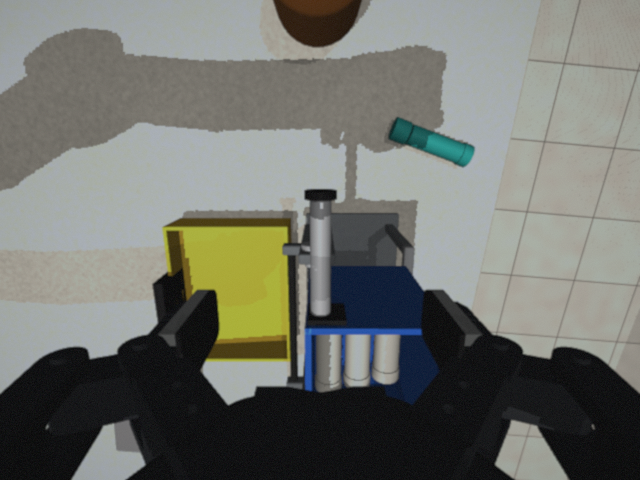

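View pics/top5.png

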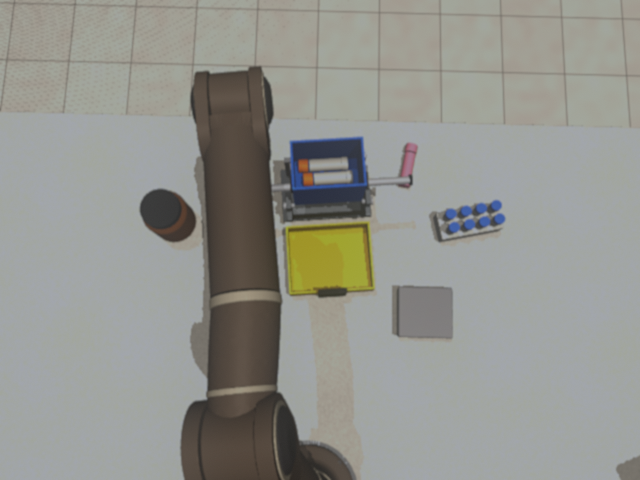

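The wrist view shows the left handle bar running along column 320, centred between the fingers, with three tubes in the bin at (325–385,360). The tray is empty and in place. I'll descend and pinch.

Emit:
step_arm(increments=[[[1,0.001,0.1,0.005,0],[1,0.001,0.2,0.005,0],[1,0.001,0.3,0.005,0],[1,0.001,0.344,0.005,0],[1,0.001,0.344,0.005,0],[-1,0.001,0.344,0.005,0],[-1,0.001,0.344,0.005,0],[-1,0.001,0.344,0.005,0],[-1,0.001,0.344,0.005,0],[-1,0.001,0.344,0.005,0],[-1,0.001,0.344,0.005,0],[-1,0.001,0.344,0.005,0]]], newtons=40)

```text
time: 10.1
tool_pos: [0.6829, 0.1147, 0.2429]
orientation: [0.522, -0.478, 0.477, -0.521]
wrist_force: [-7.9, -1.1, 6.4]
width: 0.0111
```

```bash
python3 - <<'E'
from h import *
s=manip.read_state();print(s['width'],s['tool_pos'],s['wrist_force'],s['moment']);print(np.round(Rn.from_quat(s['orientation']).as_matrix(),3))
# arc relative to joint 0 in stand axes; tool z = +stand x, tool y = down
def P(t): return np.array([12*np.cos(t)-120*np.sin(t),12*np.sin(t)+120*np.cos(t)])
for t in np.arange(0,2.16,.1):
    dx,dz=P(t)-P(0); print(round(t,2),'y',round(-dz/300,3),'z',round(dx/300,3))
E
```

```text
0.011113886016540862 [0.68290207 0.11474273 0.24286488] [-7.85849142 -1.07958496  6.40166681] [-0.16687003  1.73343755  0.02277305]
[[ 0.087 -0.003  0.996]
 [-0.996  0.     0.087]
 [-0.    -1.    -0.003]]
0.0 y -0.0 z 0.0
0.1 y -0.002 z -0.04
0.2 y 0.0 z -0.08
0.3 y 0.006 z -0.12
0.4 y 0.016 z -0.159
0.5 y 0.03 z -0.197
0.6 y 0.047 z -0.233
0.7 y 0.068 z -0.267
0.8 y 0.093 z -0.299
0.9 y 0.12 z -0.328
1.0 y 0.15 z -0.355
1.1 y 0.183 z -0.378
1.2 y 0.218 z -0.398
1.3 y 0.254 z -0.415
1.4 y 0.293 z -0.427
1.5 y 0.332 z -0.436
1.6 y 0.372 z -0.441
1.7 y 0.412 z -0.442
1.8 y 0.452 z -0.439
1.9 y 0.491 z -0.431
2.0 y 0.53 z -0.42
2.1 y 0.567 z -0.405
```

```bash
python3 - <<'E'
from h import *
d,e=wrist(); save(d,'w6')
d=manip.get_image('scene'); cv2.imwrite('pics/s6.png',cv2.resize(d['image'][180:360,220:440,::-1],None,fx=3,fy=3,interpolation=cv2.INTER_CUBIC))
E
```

```text
(no output)
```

View pics/w6.png

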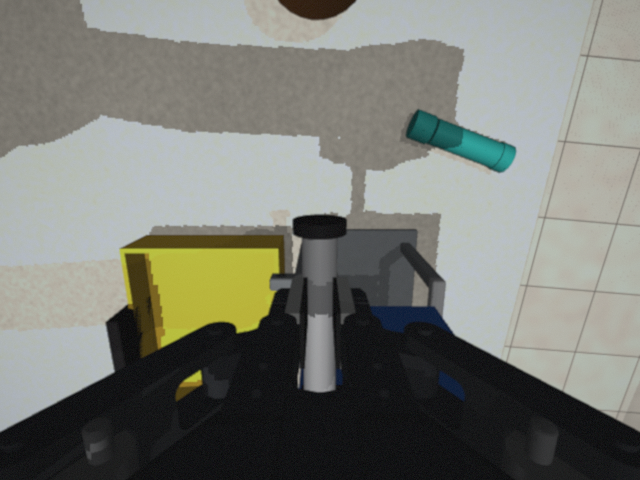

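View pics/s6.png

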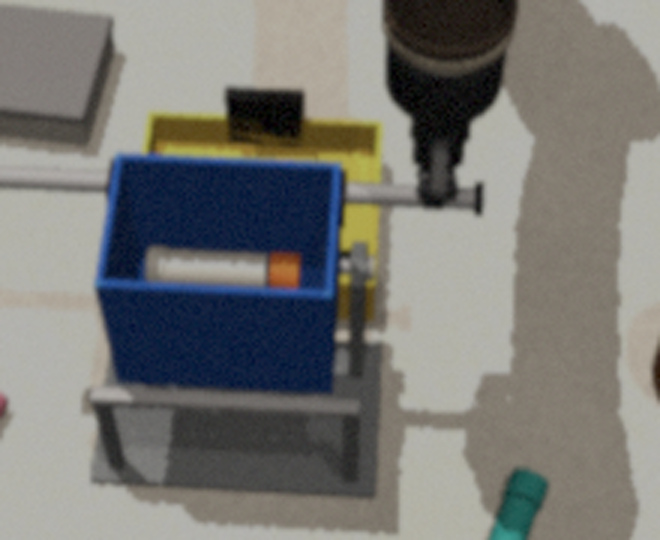

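The bar is between the pads (wrist px 320,300). I'll pull along the arc in stages.

Emit:
step_arm(increments=[[[-1,0,-0.001,-0.02,0],[-1,0,-0.002,-0.04,0],[-1,0,-0.001,-0.06,0],[-1,0,0,-0.08,0],[-1,0,0.003,-0.1,0],[-1,0,0.006,-0.12,0],[-1,0,0.011,-0.14,0],[-1,0,0.016,-0.159,0],[-1,0,0.023,-0.178,0],[-1,0,0.03,-0.197,0],[-1,0,0.038,-0.215,0],[-1,0,0.047,-0.233,0]]])

```text
time: 11.4
tool_pos: [0.6166, 0.1092, 0.2359]
orientation: [-0.518, 0.476, -0.479, 0.525]
wrist_force: [-15.2, -1.7, 42.7]
width: -0.0002
```

```bash
cat >> h.py <<'E'
def P(t): return np.array([12*np.cos(t)-120*np.sin(t),12*np.sin(t)+120*np.cos(t)])
E
python3 - <<'E'
from h import *
s=manip.read_state();print(s['width'],s['tool_pos'],s['wrist_force'],s['moment'])
for n in ['scene','top']:
    d=manip.get_image(n)
    for x in manip.pinpoint('handle_left',d)[:1]: print(x['p'],np.round(x['point'],4))
print('expected grasp',P(.6))
for t in np.arange(.6,1.41,.05):
    dx,dz=P(t)-P(.6); print(round(t,2),'y',round(-dz/300,3),'z',round(dx/300,3))
E
```

```text
-0.00023600944591787844 [0.61663598 0.10921113 0.2358681 ] [-15.16890446  -1.70419172  42.68946007] [-0.33935211  3.13459169  0.04889122]
0.77 [0.6178 0.111  0.2501]
0.39 [ 0.6832 -0.0319  0.1417]
expected grasp [-57.85306943 105.81598347]
0.6 y -0.0 z 0.0
0.65 y 0.01 z -0.017
0.7 y 0.021 z -0.034
0.75 y 0.033 z -0.051
0.8 y 0.045 z -0.066
0.85 y 0.059 z -0.081
0.9 y 0.073 z -0.096
0.95 y 0.088 z -0.109
1.0 y 0.103 z -0.122
1.05 y 0.119 z -0.134
1.1 y 0.136 z -0.145
1.15 y 0.153 z -0.156
1.2 y 0.17 z -0.165
1.25 y 0.189 z -0.174
1.3 y 0.207 z -0.182
1.35 y 0.226 z -0.189
1.4 y 0.245 z -0.195
```

```bash
python3 - <<'E'
from h import *
d,e=wrist(); save(d,'w7')
for x in manip.pinpoint('handle_left',d)[:1]: print(x['p'],np.round(x['point'],4))
d=manip.get_image('scene'); cv2.imwrite('pics/s7.png',cv2.resize(d['image'][180:360,220:440,::-1],None,fx=3,fy=3,interpolation=cv2.INTER_CUBIC))
E
```

```text
0.9 [0.6181 0.1081 0.2549]
```

View pics/w7.png

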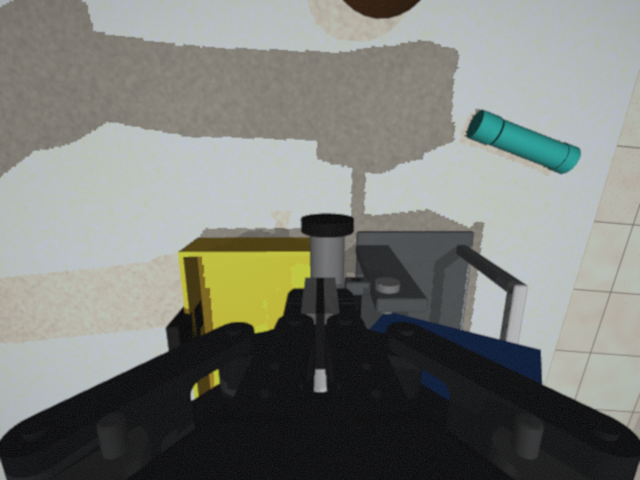

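View pics/s7.png

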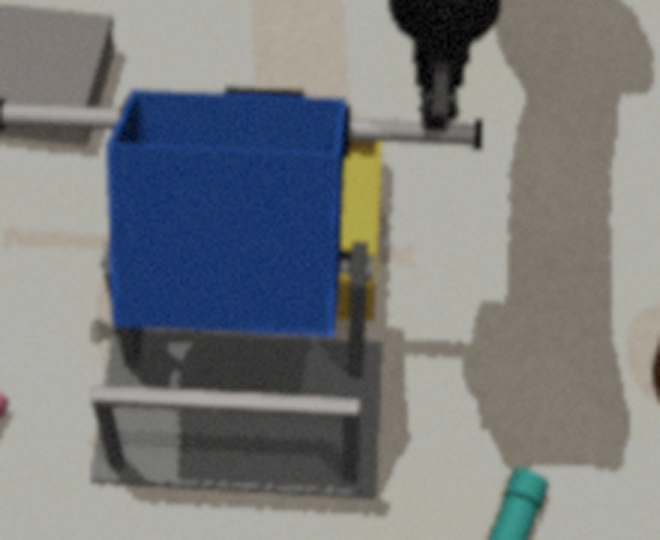

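```bash
python3 - <<'E'
from h import *
d,e=wrist(); T=np.array(d['tool_from_camera']); print(np.round(T,3))
s=manip.read_state();print(s['wrist_force'],s['tool_pos'],s['width'])
M=np.linalg.inv(T);f,cx,cy=K(d)
for x in (-.011,0,.011):
  for y in (0,-.019,-.03,-.04,-.05):
    c=M@[x,y,0,1]; print(x,y,round(f*c[0]/c[2]+cx),round(f*c[1]/c[2]+cy))
# expected bar outline for various angles
a=np.radians(5)
for t in (.5,.6,.7,.8):
    p=P(t)/1000; 
    for yy in (.145,.175):
        X=np.array([.684+p[0]*np.cos(a)-yy*np.sin(a),-.031+p[0]*np.sin(a)+yy*np.cos(a),.14+p[1]]); print(t,yy,np.round(X,3),proj(e,X))
r=d['image'][200:420,200:440]; cv2.imwrite('pics/w7c.png',cv2.resize(np.clip(r[:,:,::-1].astype(float)*2,0,255).astype('uint8'),None,fx=2.6,fy=2.6,interpolation=cv2.INTER_CUBIC))
E
```

```text
[[ 0.     0.965  0.262 -0.067]
 [ 0.001 -0.262  0.965 -0.164]
 [ 1.     0.    -0.001 -0.001]
 [ 0.     0.     0.     1.   ]]
[-16.40858706  -1.87371907  41.23375169] [0.61526899 0.10911775 0.23527686] 0.0002618970601408209
-0.011 0 322 260
-0.011 -0.019 322 274
-0.011 -0.03 322 283
-0.011 -0.04 322 293
-0.011 -0.05 322 305
0 0 322 280
0 -0.019 322 296
0 -0.03 322 307
0 -0.04 322 318
0 -0.05 322 331
0.011 0 322 300
0.011 -0.019 322 318
0.011 -0.03 322 330
0.011 -0.04 322 343
0.011 -0.05 322 357
0.5 0.145 [0.625 0.109 0.251] [342, 294]
0.5 0.175 [0.622 0.139 0.251] [343, 233]
0.6 0.145 [0.614 0.108 0.246] [319, 290]
0.6 0.175 [0.611 0.138 0.246] [319, 230]
0.7 0.145 [0.603 0.108 0.24 ] [298, 285]
0.7 0.175 [0.601 0.137 0.24 ] [297, 227]
0.8 0.145 [0.594 0.107 0.232] [281, 279]
0.8 0.175 [0.591 0.137 0.232] [279, 224]
```

View pics/w7c.png

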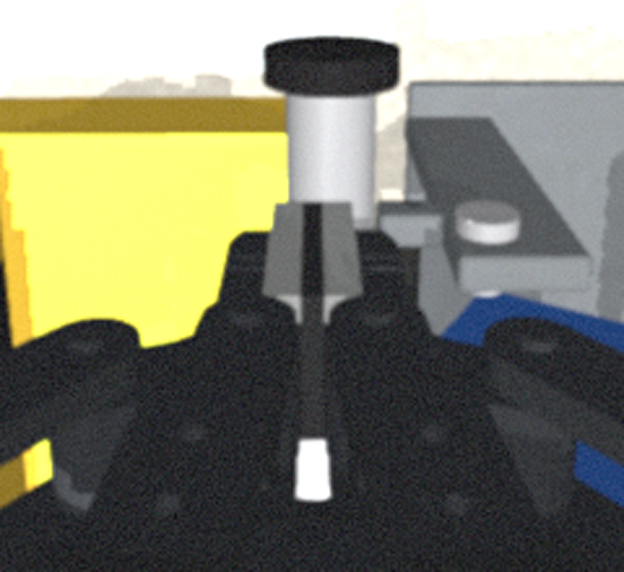

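The shut fingertips rest on top of the bar: the tips sit about 20 mm behind the reported TCP, so the pinch was too high. The bin now stands near 0.58 rad. I'll lift off, open, then regrip lower.

Emit:
step_arm(increments=[[[-1,0,-0.03,0,0],[-1,0,-0.08,0,0],[-1,0,-0.16,0,0],[1,0,-0.24,0,0],[1,0,-0.28,0,0],[1,0,-0.28,0,0],[1,0,-0.28,0,0],[1,0,-0.28,0,0],[1,0,-0.28,0,0]]])

```text
time: 12.7
tool_pos: [0.6143, 0.1087, 0.3108]
orientation: [0.522, -0.478, 0.477, -0.521]
wrist_force: [-0.7, -0.1, -0.7]
width: 0.0845
```

```bash
python3 - <<'E'
from h import *
s=manip.read_state();print(s['wrist_force'],s['tool_pos'],s['width'])
d,e=wrist(); save(d,'w8')
for x in manip.pinpoint('handle_left',d)[:1]: print(x['p'],np.round(x['point'],4),proj(e,x['point']))
for n in ['scene','top']:
    d=manip.get_image(n); save(d,n+'8')
    for q in ['handle_left','handle_right','lip']:
        for x in manip.pinpoint(q,d)[:1]: print(n,q,x['p'],np.round(x['point'],4))
a=np.radians(5)
for t in (0,.3,.5,.55,.6,.7):
    p=P(t)/1000; yy=.145
    X=np.array([.684+p[0]*np.cos(a)-yy*np.sin(a),-.031+p[0]*np.sin(a)+yy*np.cos(a),.14+p[1]]); print(t,yy,np.round(X,3),proj(e,X))
E
```

```text
[-0.7447675  -0.05936715 -0.66880684] [0.61433627 0.10871681 0.31079081] 0.08449380711682714
0.8 [0.6185 0.1073 0.2508] [327, 250]
scene handle_left 0.83 [0.6169 0.1097 0.2489]
scene handle_right 0.8 [ 0.6448 -0.1816  0.2474]
scene lip 0.91 [ 0.6094 -0.0393  0.2619]
top handle_left 0.78 [0.6212 0.1087 0.2483]
top handle_right 0.58 [ 0.6436 -0.1785  0.2504]
top lip 0.77 [ 0.611  -0.0332  0.2603]
0 0.145 [0.683 0.114 0.26 ] [426, 252]
0.3 0.145 [0.647 0.111 0.258] [371, 251]
0.5 0.145 [0.625 0.109 0.251] [336, 248]
0.55 0.145 [0.619 0.109 0.249] [328, 247]
0.6 0.145 [0.614 0.108 0.246] [321, 245]
0.7 0.145 [0.603 0.108 0.24 ] [306, 243]
```

View pics/w8.png

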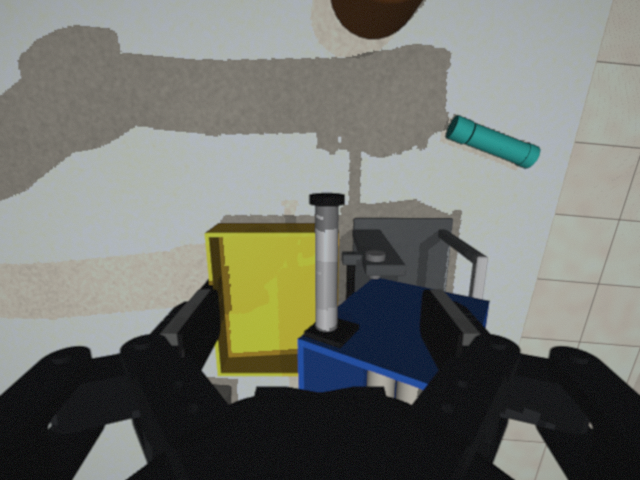

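The wrist view shows the bar at (327,250), t≈0.555, and it is holding there. I'll go down to TCP z≈0.213.

Emit:
step_arm(increments=[[[1,0,0.1,0.014,0],[1,0,0.2,0.014,0],[1,0,0.29,0.014,0],[1,0,0.325,0.014,0],[1,0,0.325,0.014,0],[-1,0,0.325,0.014,0],[-1,0,0.325,0.014,0],[-1,0,0.325,0.014,0],[-1,0,0.325,0.014,0],[-1,0,0.325,0.014,0],[-1,0,0.325,0.014,0],[-1,0,0.325,0.014,0]]], newtons=50)

```text
time: 14.4
tool_pos: [0.619, 0.1091, 0.2153]
orientation: [-0.521, 0.478, -0.478, 0.522]
wrist_force: [-2.8, 0.3, 5.4]
width: 0.0138
```

```bash
python3 - <<'E'
from h import *
s=manip.read_state();print(s['wrist_force'],s['moment'],s['tool_pos'],s['width'])
d,e=wrist()
for x in manip.pinpoint('handle_left',d)[:1]: print(x['p'],np.round(x['point'],4),proj(e,x['point']))
r=d['image'][200:420,200:440]; cv2.imwrite('pics/w9c.png',cv2.resize(np.clip(r[:,:,::-1].astype(float)*2,0,255).astype('uint8'),None,fx=2.6,fy=2.6,interpolation=cv2.INTER_CUBIC))
t0=.555
for t in np.arange(.555,1.5,.05):
    dx,dz=P(t)-P(t0); print(round(t,3),'y',round(-dz/300,3),'z',round(dx/300,3))
E
```

```text
[-2.81034727  0.3309394   5.3720392 ] [-0.16872093  0.5084933   0.04240816] [0.61901111 0.10913903 0.21530288] 0.01382838294152015
0.89 [0.6184 0.1073 0.2521] [320, 318]
0.555 y -0.0 z 0.0
0.605 y 0.009 z -0.018
0.655 y 0.019 z -0.035
0.705 y 0.03 z -0.052
0.755 y 0.042 z -0.068
0.805 y 0.055 z -0.084
0.855 y 0.068 z -0.099
0.905 y 0.083 z -0.113
0.955 y 0.097 z -0.127
1.005 y 0.113 z -0.139
1.055 y 0.129 z -0.151
1.105 y 0.146 z -0.163
1.155 y 0.163 z -0.173
1.205 y 0.181 z -0.182
1.255 y 0.199 z -0.191
1.305 y 0.217 z -0.199
1.355 y 0.236 z -0.205
1.405 y 0.256 z -0.211
1.455 y 0.275 z -0.216
```

View pics/w9c.png

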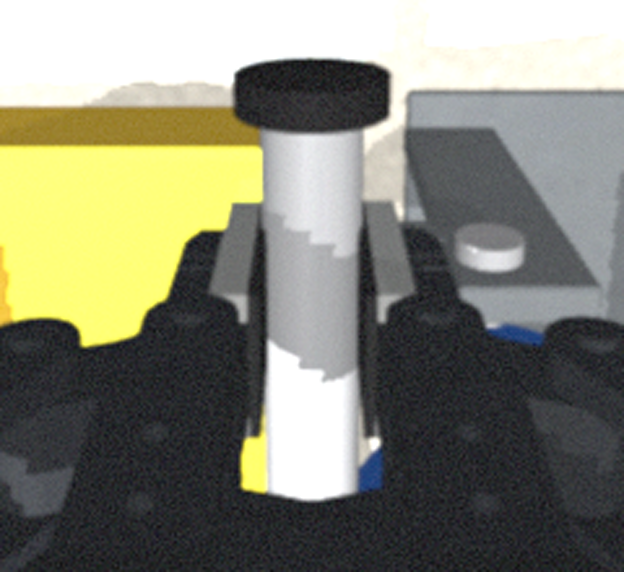

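The bar now sits deep between the pads (opening 13.8 mm). I'll pull on.

Emit:
step_arm(increments=[[[-1,0,0.005,-0.01,0],[-1,0,0.013,-0.027,0],[-1,0,0.024,-0.044,0],[-1,0,0.036,-0.06,0],[-1,0,0.048,-0.076,0],[-1,0,0.061,-0.091,0],[-1,0,0.075,-0.106,0],[-1,0,0.09,-0.12,0],[-1,0,0.105,-0.133,0],[-1,0,0.121,-0.145,0],[-1,0,0.138,-0.157,0],[-1,0,0.146,-0.163,0]]])

```text
time: 15.7
tool_pos: [0.5718, 0.105, 0.171]
orientation: [-0.52, 0.477, -0.479, 0.522]
wrist_force: [6.6, 0.1, 2.2]
width: 0.0139
```

```bash
python3 - <<'E'
from h import *
s=manip.read_state();print(s['wrist_force'],s['moment'],s['tool_pos'],s['width'])
d,e=wrist(); save(d,'w10')
for n in ['scene','top']:
    d=manip.get_image(n); save(d,n+'10')
    for x in manip.pinpoint('handle_left',d)[:1]: print(x['p'],np.round(x['point'],4))
    print(tray(d))
t0=1.105; a=np.radians(5);p=P(t0)/1000; print('exp',.684+p[0]*np.cos(a)-.145*np.sin(a),.14+p[1])
for t in np.arange(t0,2.2,.05):
    dx,dz=P(t)-P(t0); print(round(t,3),'y',round(-dz/300,3),'z',round(dx/300,3))
E
```

```text
[6.60820173 0.09152775 2.21212771] [ 1.62277176e-01 -2.06504116e+00 -1.91848032e-03] [0.57184296 0.10501306 0.17102448] 0.01387245162303939
0.97 [0.5701 0.1055 0.2048]
((0.5418974161148071, 0.04774903506040573), (0.1361798346042633, 0.03017321415245533), 5.563427448272705)
0.62 [ 0.5615 -0.0428  0.2048]
((0.537179172039032, -0.04213414341211319), (0.11801907420158386, 0.20839424431324005), 4.835198402404785)
exp 0.5699238065762281 0.20461770228408177
1.105 y -0.0 z 0.0
1.155 y 0.017 z -0.01
1.205 y 0.035 z -0.02
1.255 y 0.053 z -0.028
1.305 y 0.072 z -0.036
1.355 y 0.091 z -0.043
1.405 y 0.11 z -0.048
1.455 y 0.129 z -0.053
1.505 y 0.149 z -0.057
1.555 y 0.169 z -0.06
1.605 y 0.189 z -0.062
1.655 y 0.209 z -0.063
1.705 y 0.229 z -0.062
1.755 y 0.249 z -0.061
1.805 y 0.269 z -0.059
1.855 y 0.289 z -0.056
1.905 y 0.309 z -0.052
1.955 y 0.328 z -0.046
2.005 y 0.347 z -0.04
2.055 y 0.366 z -0.033
2.105 y 0.385 z -0.025
2.155 y 0.403 z -0.016
```

View pics/w10.png

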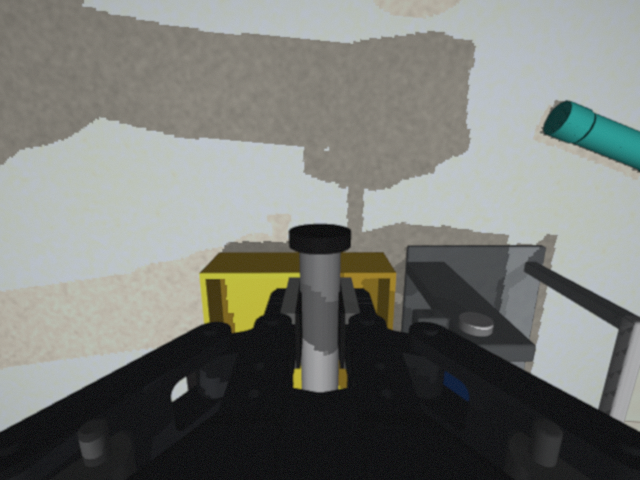

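View pics/top10.png

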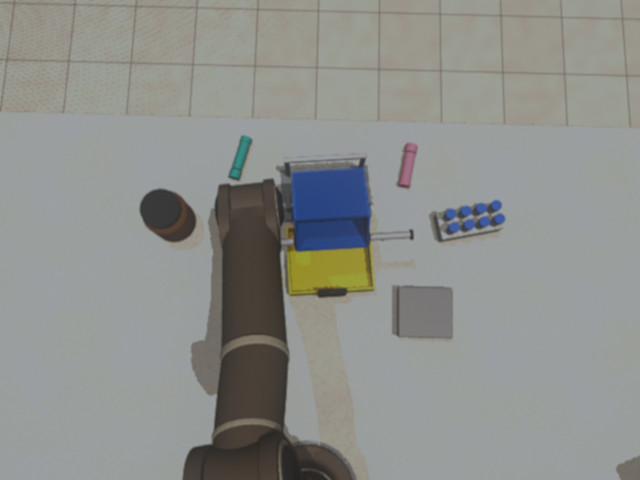

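Tracking matches (bar expected at 0.570/0.205, measured the same). The tray has not moved. I'll go to the stop.

Emit:
step_arm(increments=[[[-1,0,0.017,-0.01,0],[-1,0,0.053,-0.028,0],[-1,0,0.091,-0.043,0],[-1,0,0.129,-0.053,0],[-1,0,0.169,-0.06,0],[-1,0,0.209,-0.063,0],[-1,0,0.249,-0.061,0],[-1,0,0.289,-0.056,0],[-1,0,0.328,-0.046,0],[-1,0,0.366,-0.033,0],[-1,0,0.386,-0.025,0],[-1,0,0.39,-0.023,0]]])

```text
time: 17.15
tool_pos: [0.5595, 0.1038, 0.0505]
orientation: [0.524, -0.48, 0.476, -0.519]
wrist_force: [-8.4, -0.3, -1.0]
width: 0.014
```

```bash
python3 - <<'E'
from h import *
s=manip.read_state();print(s['wrist_force'],s['moment'],s['tool_pos'],s['width'])
for n in ['scene','top']:
    d=manip.get_image(n); save(d,n+'11')
    for q in ['handle_left','handle_right','lip','tube0_center']:
        for x in manip.pinpoint(q,d)[:(5 if 'tube' in q else 1)]: print(q,round(x['p'],2),np.round(x['point'],4))
    cv2.imwrite('pics/c11%s.png'%n,cv2.resize(d['image'][130:330,200:440,::-1],None,fx=3,fy=3,interpolation=cv2.INTER_CUBIC))
E
```

```text
[-8.44300298 -0.30391025 -1.04966134] [ 0.00530777  1.40422767 -0.0631192 ] [0.55949835 0.10377693 0.05051292] 0.01395621410995483
handle_left 0.63 [0.5575 0.1042 0.0908]
handle_right 0.9 [ 0.5828 -0.1853  0.093 ]
tube0_center 0.83 [ 0.818  -0.2419  0.0165]
tube0_center 0.56 [0.8281 0.203  0.0151]
handle_left 0.39 [ 0.5866 -0.185   0.0937]
handle_right 0.84 [ 0.5871 -0.1806  0.0946]
tube0_center 0.94 [ 0.8239 -0.2429  0.0217]
tube0_center 0.57 [0.8315 0.2028 0.0161]
tube0_center 0.22 [ 0.6702 -0.3911 -0.0013]
```

View pics/c11top.png

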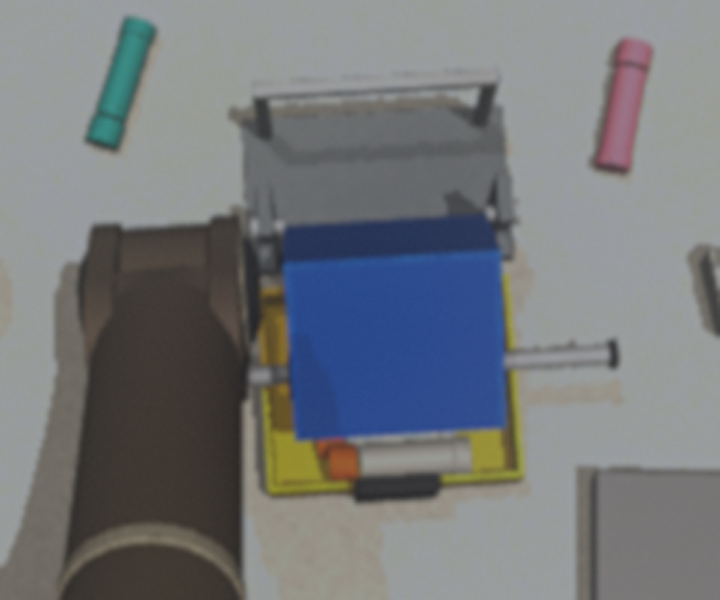

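View pics/c11scene.png

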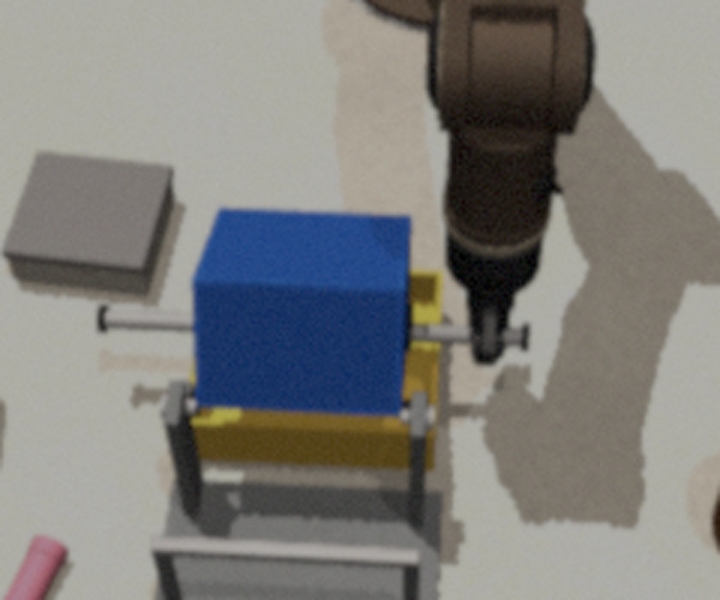

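Tubes are in the tray at crop (410,455), and the bin is near its stop (handle 0.091–0.094, expected 0.090). I'll press lightly to make sure of the stop, settle, then release and rise.

Emit:
step_arm(increments=[[[-1,0,0.008,0.004,0],[-1,0,0.012,0.007,0],[-1,0,0.012,0.007,0],[-1,0,0.012,0.007,0],[-1,0,0.012,0.007,0],[-1,0,0.012,0.007,0],[-1,0,0.012,0.007,0],[-1,0,0.012,0.007,0]]])

```text
time: 18.45
tool_pos: [0.5609, 0.1039, 0.0472]
orientation: [0.524, -0.48, 0.476, -0.519]
wrist_force: [-8.5, -0.7, -4.2]
width: 0.0141
```

Emit:
step_arm(increments=[[[1,0,-0.01,-0.005,0],[1,0,-0.01,-0.005,0],[1,0,-0.01,-0.005,0],[1,0,-0.01,-0.005,0],[1,0,-0.01,-0.005,0],[1,0,-0.01,-0.005,0],[1,0,-0.1,-0.005,0],[1,0,-0.22,-0.005,0],[1,0,-0.36,-0.005,0],[1,0,-0.5,-0.005,0],[1,0,-0.64,-0.005,0],[1,0,-0.7,-0.005,0]]])

```text
time: 19.65
tool_pos: [0.5656, 0.1044, 0.2647]
orientation: [-0.519, 0.477, -0.479, 0.523]
wrist_force: [-0.1, 0.1, -0.0]
width: 0.0856
```

```bash
python3 - <<'E'
from h import *
s=manip.read_state();print(s['wrist_force'],s['moment'],s['tool_pos'],s['width'])
print(np.round(Rn.from_quat(s['orientation']).as_matrix(),2)); plan([.36,.35,.3],np.radians(5))
E
```

```text
[-0.11862919  0.07227544 -0.00530411] [ 0.00458364 -0.04843089 -0.02834741] [0.56557753 0.10437304 0.26471269] 0.08559833654987913
[[ 0.09  0.01  1.  ]
 [-1.    0.    0.09]
 [-0.   -1.    0.01]]
shift [-0.876, -0.12, -0.611] turn -0.0 deg -0.0
```

Emit:
step_arm(increments=[[[1,-0.15,-0.03,-0.07,0],[1,-0.3,-0.06,-0.17,0],[1,-0.45,-0.09,-0.28,0],[1,-0.6,-0.11,-0.38,0],[1,-0.74,-0.11,-0.48,0],[1,-0.85,-0.11,-0.57,0],[1,-0.87,-0.11,-0.6,0],[1,-0.87,-0.11,-0.6,0]]])

```text
time: 20.45
tool_pos: [0.3587, 0.3513, 0.2933]
orientation: [-0.523, 0.476, -0.476, 0.523]
wrist_force: [0.8, -1.6, -0.3]
width: 0.0855
```

```bash
python3 - <<'E'
from h import *
for n in ['scene','top']:
    d=manip.get_image(n); save(d,n+'12')
    for q in ['pivot','handle_left','handle_right','lip','tube0_center','tray_center','tray_grip','sample_box','jar','rack']:
        for x in manip.pinpoint(q,d)[:(5 if 'tube' in q else 1)]: print(q,round(x['p'],2),np.round(x['point'],4))
    cv2.imwrite('pics/c12%s.png'%n,cv2.resize(d['image'][130:330,200:440,::-1],None,fx=3,fy=3,interpolation=cv2.INTER_CUBIC))
E
```

```text
pivot 0.67 [ 0.6847 -0.0324  0.1358]
handle_left 0.58 [0.5579 0.1025 0.0893]
tube0_center 0.86 [0.8291 0.2032 0.0163]
tube0_center 0.67 [ 0.6268 -0.0445  0.0268]
tube0_center 0.6 [ 0.8198 -0.2424  0.0151]
tray_center 0.21 [ 0.6316 -0.0451  0.026 ]
sample_box 0.98 [ 4.379e-01 -2.718e-01  4.000e-04]
jar 0.93 [0.6536 0.3654 0.0021]
rack 0.8 [ 6.734e-01 -3.902e-01 -2.000e-04]
pivot 0.57 [ 0.683  -0.0346  0.14  ]
handle_left 0.92 [0.5618 0.1064 0.0909]
handle_right 0.7 [ 0.5894 -0.1821  0.0916]
lip 0.67 [0.5625 0.1058 0.0908]
tube0_center 0.95 [ 0.8238 -0.2414  0.017 ]
tube0_center 0.87 [0.8305 0.2022 0.0175]
tray_grip 0.69 [ 0.4775 -0.0468  0.0756]
sample_box 0.86 [ 0.4349 -0.278  -0.0007]
jar 0.57 [ 0.655   0.3674 -0.0022]
rack 0.92 [ 0.6689 -0.3912 -0.004 ]
```

View pics/c12top.png

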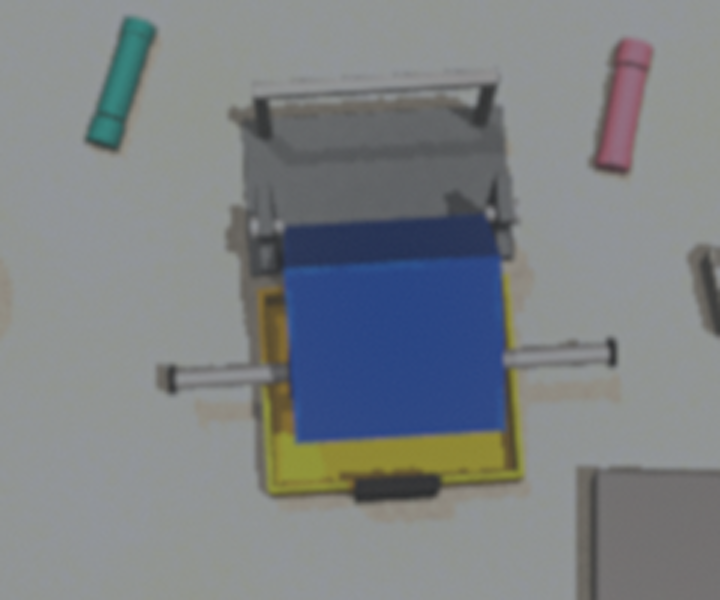

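View pics/c12scene.png

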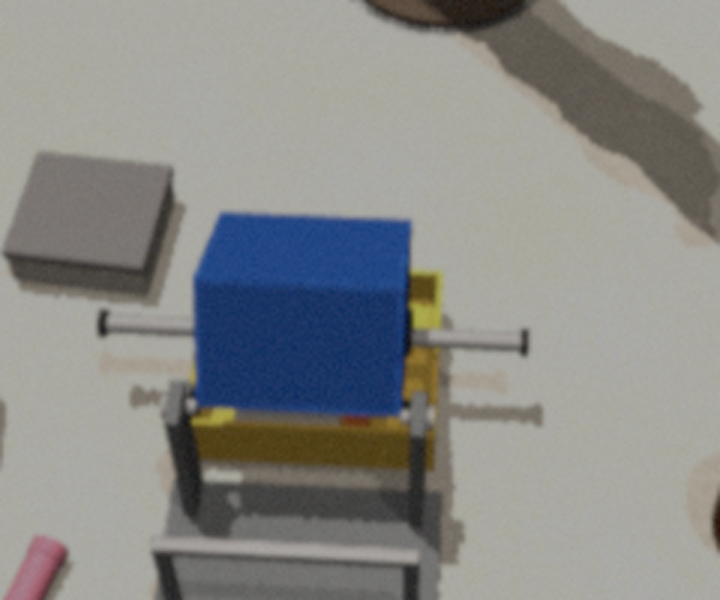

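```bash
python3 - <<'E'
from h import *
a=np.radians(5)
def W(x,y,z): return [.684+x*np.cos(a)-y*np.sin(a),-.031+x*np.sin(a)+y*np.cos(a),z]
for n in ['top','scene']:
    d=manip.get_image(n); 
    print(n,'cam',np.round(-np.array(d['R']).T@d['t'],2))
    for nm,X in {'lip':(-.121,0,.07),'front t3':(-.136,0,.035),'t1':(-.056,0,.04),'t1top':(-.056,0,.05),'t2top':(-.088,0,.05),'tray back rim':(-.035,0,.06),'binfrontedge':(-.121,.0,.07)}.items():
        u,v=proj(d,W(*X)); print(nm,u,v,'crop',(u-200)*3,(v-130)*3)
    for x in manip.cut_out('tube0',d)[:5]:
        m=x['pixels']; ys,xs=np.nonzero(m); print(x['p'],m.sum(),xs.mean(),ys.mean())
    r=d['image'][220:300,250:360] if n=='scene' else d['image'][200:300,270:390]
    cv2.imwrite('pics/e13%s.png'%n,cv2.resize(np.clip(r[:,:,::-1]*1.6,0,255).astype('uint8'),None,fx=6,fy=6,interpolation=cv2.INTER_CUBIC))
E
```

```text
top cam [ 0.35 -0.01  1.49]
lip 330 257 crop 390 381
front t3 330 265 crop 390 405
t1 328 233 crop 384 309
t1top 328 233 crop 384 309
t2top 329 245 crop 387 345
tray back rim 328 224 crop 384 282
binfrontedge 330 257 crop 390 381
0.97 526 407.3745247148289 164.90494296577947
0.85 510 240.0078431372549 157.2078431372549
scene cam [1.32 0.14 1.2 ]
lip 305 243 crop 315 339
front t3 306 245 crop 318 345
t1 303 270 crop 309 420
t1top 303 268 crop 309 414
t2top 304 258 crop 312 384
tray back rim 302 273 crop 306 429
binfrontedge 305 243 crop 315 339
0.78 644 206.12111801242236 331.5621118012422
0.76 666 388.1186186186186 360.503003003003
0.46 176 299.6818181818182 268.42045454545456
```

View pics/e13scene.png

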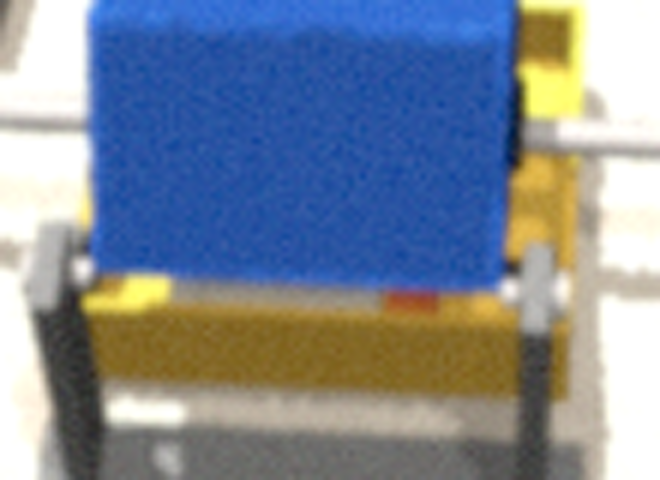

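View pics/e13top.png

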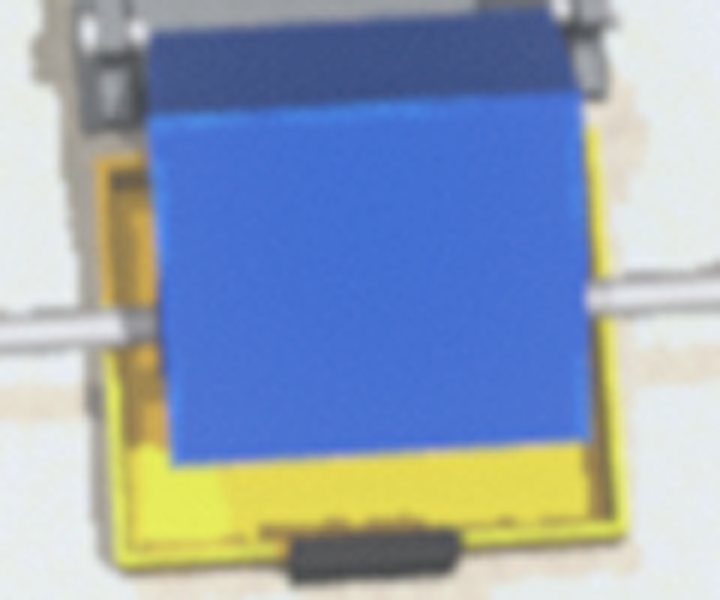

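No tube shows on the bench. One tube is seen through the back gap at scene px (300,268), but the bin hides the rest. I'll take one oblique wrist look from the front to count them, turning first and well clear.

Emit:
step_arm(increments=[[[1,0,0,0,-0.19],[1,0,0,0,-0.38],[1,0,0,0,-0.57],[1,0,0,0,-0.76],[1,0,0,0,-0.95],[1,0,0,0,-1],[1,0,0,0,-1]]])

```text
time: 22.45
tool_pos: [0.3619, 0.3485, 0.2932]
orientation: [0.665, -0.242, 0.242, -0.665]
wrist_force: [0.3, 0.7, -0.7]
width: 0.0854
```

Emit:
step_arm(increments=[[[1,0,0,0,-0.19],[1,0,0,0,-0.38],[1,0,0,0,-0.57],[1,0,0,0,-0.76],[1,0,0,0,-0.95],[1,0,0,0,-1],[1,0,0,0,-1]]])

```text
time: 23.15
tool_pos: [0.3619, 0.3485, 0.2932]
orientation: [-0.706, -0.031, 0.031, 0.706]
wrist_force: [-0.1, -0.5, -0.5]
width: 0.0856
```

```bash
python3 - <<'E'
from h import *
s=manip.read_state();print(s['tool_pos'],np.round(s['q'],2));print(np.round(Rn.from_quat(s['orientation']).as_matrix(),2))
plan([.38,-.04,.25],np.radians(95))
plan([.43,-.045,.20],np.radians(95))
E
```

```text
[0.36193531 0.34850892 0.29319673] [-0.85  0.14 -0.01  1.77  0.    1.24  0.79]
[[ 1.   -0.   -0.09]
 [ 0.09  0.    1.  ]
 [-0.   -1.    0.  ]]
shift [-0.052, 0.144, -1.295] turn -0.001 deg -0.1
shift [0.113, 0.311, -1.326] turn -0.001 deg -0.1
```

Emit:
step_arm(increments=[[[1,-0.01,0,-0.15,0],[1,-0.02,0,-0.31,0],[1,-0.03,0,-0.47,0],[1,-0.04,0,-0.63,0],[1,-0.05,0,-0.79,0],[1,-0.05,0,-0.9,0],[1,-0.05,0,-0.9,0]]])

```text
time: 23.85
tool_pos: [0.3707, 0.0741, 0.2936]
orientation: [-0.706, -0.028, 0.027, 0.707]
wrist_force: [0.7, 0.6, -0.2]
width: 0.0853
```

Emit:
step_arm(increments=[[[1,0.02,0.03,-0.1,0],[1,0.05,0.1,-0.24,0],[1,0.09,0.2,-0.36,0],[1,0.14,0.28,-0.42,0],[1,0.16,0.31,-0.426,0],[1,0.163,0.311,-0.426,0],[1,0.163,0.311,-0.426,0]]])

```text
time: 24.55
tool_pos: [0.4306, -0.0435, 0.2003]
orientation: [-0.706, -0.031, 0.031, 0.707]
wrist_force: [-0.0, -0.1, -0.6]
width: 0.085
```

```bash
python3 - <<'E'
from h import *
s=manip.read_state();print(s['tool_pos'],s['wrist_force'])
d,e=wrist(); cv2.imwrite('pics/w14.png',np.clip(d['image'][:,:,::-1]*1.6,0,255).astype('uint8'))
for x in manip.pinpoint('tube0_center',d)[:5]: print(x['p'],np.round(x['point'],4),proj(e,x['point']))
E
```

```text
[ 0.43056975 -0.04345701  0.20025424] [-0.00830307 -0.10722675 -0.55766548]
```

View pics/w14.png

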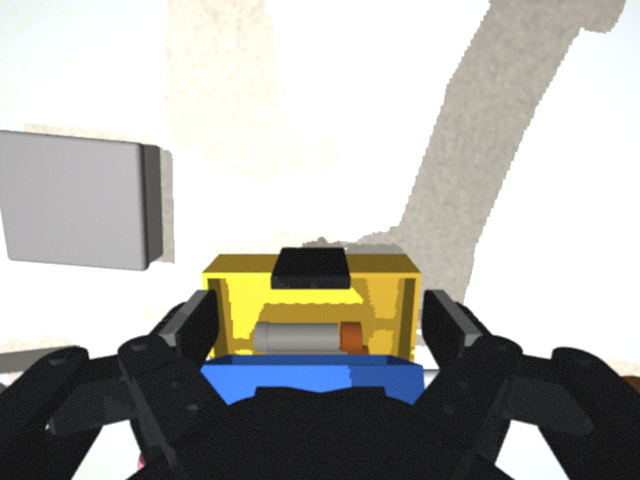

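```bash
python3 - <<'E'
from h import *
d,e=wrist()
for u,v in ((308,337),(308,322),(352,352)): print(np.round(back(e,u,v,.033),3))
r=d['image'][300:375,230:400]; cv2.imwrite('pics/w15.png',cv2.resize(np.clip(r[:,:,::-1]*1.8,0,255).astype('uint8'),None,fx=4.5,fy=4.5,interpolation=cv2.INTER_CUBIC))
E
```

```text
[ 0.566 -0.044  0.033]
[ 0.548 -0.045  0.033]
[0.581 0.007 0.033]
```

View pics/w15.png

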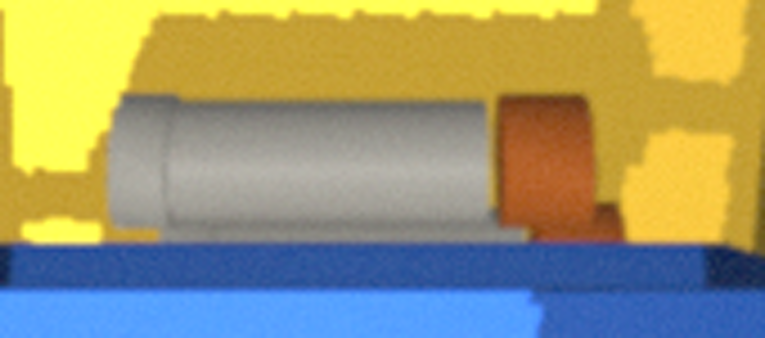

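The close view shows the front tube at x≈0.565 m and a second right behind it. The scene camera saw the rear one at x≈0.627 m. That fits three tubes side by side in the tray at 32 mm spacing. The handle is at 0.089–0.092 m (expected 0.090), so the bin is at its stop. The gripper touches nothing, so I'm handing in.

```bash
python3 - <<'E'
from h import *
print(manip.read_state()['time'],manip.job_done())
E
```

```text
the job is handed in; nothing more can be done
24.7 None
```

I slid the yellow tray in front of the bin, pulled the bin over to its stop by its left (+y) handle, and all three tubes appear to be lying in the tray. I handed the job in at 24.7 s with the gripper open and clear.

**Tray:** before tipping, its centre was 120 mm in front of the pivot and its turn matched the stand to within about half a degree. The tray tab measured in the same place afterwards.

**Bin:** after release, the left handle measured 89–91 mm above the bench and the right 92 mm, against 90 mm expected at the stop. When I pressed a little further, the wrist force did not show a clear resisting push, so those heights are the evidence that it reached the stop.

**Tubes:** I never saw all three in one picture, because the tipped bin hides part of the tray. The wrist view showed the front tube at x ≈ 0.565 m and a second right behind it. The scene camera saw one at x ≈ 0.627 m. That fits three tubes side by side, and none shows on the bench.

**Bystanders:** the sample box, jar and rack all measured within about 4 mm of where they started.

**One failed grasp:** my first pinch on the handle was too high, because the fingertips looked about 20 mm short of the reported tool point. The fingers slipped on top of the bar and the wrist force reached about 43 N. The bin stayed put at about 0.55 rad, and I regripped about 20 mm lower and finished from there.

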